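# Wipe the rock chips off the trimming stand into the pan

### The job

Lift the scraper out of its rack by the end that sticks out, stand it upright on its rubber edge on the open bench, let go of it and take it again by the middle of its length. Use it to wipe all four rock chips off the stand's plate, over the open front edge, into the steel pan below, without pushing chips with the gripper itself; then stand the scraper upright on the open bench again, clear of the stand, pan and rack, and let go. Leave the pan and the other things on the bench where they are.

Things in the scene. Friction and masses are not known exactly. Their poses are not given: they have to be found in the camera images.
- scraper: Block 140 x 26 x 62 mm: light wooden bar (26 mm thick, z = 18 to 62 mm) on a black rubber lip (20 mm thick). Origin: centre of the lip's underside; x along its length (ends at +-70 mm), y through its thickness, z up when it stands on its lip. Loose, 0.2 kg. It starts in the rack, its -x end sticking out 45 mm beyond the side plates.
- rack: Low metal rack fixed to the bench, left or right of the stand: foot plate 108 x 74 x 8 mm, two side plates 100 mm long in x, 70 mm high, slot of 32 mm between them, open at -x (facing the robot, give or take its yaw), closed at +x. Origin: centre of the underside. The scraper stands in the slot, 8 mm above the bench, centre at x = -25 mm; lift it straight up by 70 mm to clear.
- stand: Fixed. White plate 180 mm in x, 158 mm in y, its top 40 mm above the bench, between two aluminium side guards (inner faces y = +-79 mm, 4 mm thick, rim 159 mm above the bench). Open at the front (x = -90 mm, facing the robot give or take its yaw); low lip, 11 mm, at the back (x = 86 mm). No chip behind x = 40 mm. Feet reach y = +-100 mm. Origin: on the bench under the plate's centre.
- pan: Shallow steel pan, 160 mm in x by 220 mm in y, 22 mm high, 2 mm walls, loose; its rear part lies under the front of the stand's plate, the rest in front of it. Origin: centre of its underside.
- ring (a point): Centre of an empty white support ring, 90 mm across, held 300 mm above the bench by a retort stand; its thin arm runs straight away from the robot (+x) to an upright rod 230 mm behind it. The stand's base plate (130 mm in x, 200 mm in y, 14 mm high) is centred 227 mm behind and 70 mm to the left (+y) of this point. Fixed; keep clear.
- balance (a point): Nearest right corner, at bench height, of the room's laboratory balance, which reaches about 400 mm farther back (+x) and 200 mm farther left (+y), fixed; keep clear.
- amber_bottle: Amber bottle with black cap, 60 mm across, 110 mm high, bystander; origin at the centre of its underside.
- flask: Conical flask, 64 mm across, 111 mm high, bystander; origin at the centre of its underside.
- tape_roll: Roll of tape lying flat, 68 mm across, 18 mm high, bystander; origin at the centre of its underside.
- timer: White timer standing, 26 x 60 x 62 mm, bystander; origin at the centre of its underside.
- beaker: Small beaker with powder, 87 mm across, 94 mm high, bystander; origin at the centre of its underside.
- weighing_bottle: Small glass weighing bottle with lid, 44 mm across, 57 mm high, bystander; origin at the centre of its underside.
- chip_1: Loose flat grey broken rock chip, about 60 x 34 x 10 mm, lying on the stand's plate; origin near the centre of its underside, y along its length.
- chip_2: Loose flat grey broken rock chip, about 60 x 34 x 10 mm, lying on the stand's plate; origin near the centre of its underside, y along its length.
- chip_3: Loose flat grey broken rock chip, about 60 x 34 x 10 mm, lying on the stand's plate; origin near the centre of its underside, y along its length.
- chip_4: Loose flat grey broken rock chip, about 60 x 34 x 10 mm, lying on the stand's plate; origin near the centre of its underside, y along its length.

How it is judged:
On the way, in this order (a step that is already met when the one before it is completed fails the run):
1. The scraper stands upright on its rubber edge on the bench, more than 120 mm from the rack (centre to centre), and is let go (height (world z) of scraper between -0.005 and 0.005 m and angle between scraper's own z axis and vertical below 0.1 rad and contact force between the fingers and scraper below 0.2 N and horizontal distance between scraper and rack above 0.12 m), for 0.2 s.
2. The scraper is held within 30 mm of the middle of its length and is down between the guards on the plate (x of the grasp point in the frame of scraper between -0.03 and 0.03 m and contact force between the fingers and scraper above 1 N and x of scraper in the frame of stand between -0.09 and 0.09 m and y of scraper in the frame of stand between -0.03 and 0.03 m and height (world z) of scraper below 0.05 m), for 0.1 s.
3. All four chips lie in the pan (x of chip_1 in the frame of pan between -0.08 and 0.08 m and y of chip_1 in the frame of pan between -0.11 and 0.11 m and z of each of chip_1, chip_2, chip_3, chip_4 in the frame of pan below 0.036 m and x of chip_2 in the frame of pan between -0.08 and 0.08 m and y of chip_2 in the frame of pan between -0.11 and 0.11 m and x of chip_3 in the frame of pan between -0.08 and 0.08 m and y of chip_3 in the frame of pan between -0.11 and 0.11 m and x of chip_4 in the frame of pan between -0.08 and 0.08 m and y of chip_4 in the frame of pan between -0.11 and 0.11 m), for 0.2 s.
At the end, for the whole second after the job is handed in: All four chips lie at rest in the pan, less than 36 mm above its underside; the scraper stands released, at rest and upright (0.1 rad) on its rubber edge on the bench (within 5 mm), its centre over 120 mm from the rack's, 130 mm from the stand's and 100 mm from the pan's (all of step 1 and all of step 3 and horizontal distance between scraper and stand above 0.13 m and horizontal distance between scraper and pan above 0.1 m and linear speed of each of scraper, chip_1, chip_2, chip_3, chip_4 below 0.02 m/s); the robot touches nothing.
It fails at once if The gripper itself pushes a chip (more than 2 N) (contact force between any of the fingers, the arm and chip_1 above 2 N or contact force between any of the fingers, the arm and chip_2 above 2 N or contact force between any of the fingers, the arm and chip_3 above 2 N or contact force between any of the fingers, the arm and chip_4 above 2 N).
It fails at once if The pan is moved by more than 30 mm (distance of pan from where it was at the start of the episode above 0.03 m).
It fails at once if A bystander is moved by more than 25 mm or tipped over (distance of any of amber_bottle, flask, tape_roll, timer, beaker, weighing_bottle from where it was at the start of the episode above 0.025 m or angle between any of amber_bottle, flask, tape_roll, timer, beaker, weighing_bottle's own z axis and vertical above 0.5 rad).
It also fails if it takes over 70 s, if anything falls off the work surface, if the arm or the gripper's body presses on something with over 40 N, if the wrist force passes 120 N, or if a joint passes its speed limit or range.

### The arm

A 7-joint arm with a two-finger parallel gripper is mounted at the origin on a cart in front of the work surface, level with it; the furniture and walls round the work are solid. World frame = base frame: x ahead of the robot, y to its left, z up, the work surface at z = 0. Lengths are in m, angles in rad, forces in N, time in s.
With the tool pointing down it reaches from about 0.4 to 0.85 m from the base axis. Payload 6.9 kg.
Tool frame: the origin (TCP) lies at the very end of the fingers, on their centre line; the grasp point (between the pads) lies ctrl.hold_point_z behind it (ctrl.hold_point_z is the distance from the TCP to the grasp point, in m); z points along the fingers, y is the line along which they close (so a half turn about z gives the same grasp; the last joint's range is limited). The gripper opens to 85 mm and grips with 20 to 120 N. Pads are 22 mm wide; open, the fingers measure 114 mm over their backs; the gripper's body (76 mm by 85 mm) begins 54 mm behind the grasp point. The pads swing forward as they close: fully open they stand 13 mm farther back than shut.
Start: joints at [1.327, 0.507, -0.238, 1.5, 0.126, 1.149, -0.155], TCP at [0.214, -0.587, 0.194] pointing down, gripper open.
Joint ranges: [-3.08, 3.08], [-0.24, 2.05], [-1.43, 1.35], [0, 2.5], [-1.52, 4.66], [0.17, 1.96], [-2.89, 2.89]. Speed limits (rad/s): [2.39, 2.39, 3.14, 3.14, 3.14, 3.14, 3.14].

### API

Orientations are given as a rotation vector (axis times angle).
In Python, from station import ctrl gives the robot as it stands.
- The arm moves only by the tool carry_out, never from a script. Its argument "rows" is a list that holds one entry, the list of rows, each a list of 4 numbers: the shift along the tool's x, y, z in cm, then the turn about the tool's z in degrees. In form: [[[x, y, z, spin], ...]]. A call has 1 to 12 rows; each row is the pose to reach, as a shift and turn from the pose commanded when the call began, along the tool's axes at that moment; what a row does not reach only later rows make up. A row lasts 1/12 s, in which the tool goes at most 41.7 mm and 7.16 degrees, less where a joint would pass 70% of its speed; a pose out of reach is approached as far as the arm can. A call with a gripper value outside its range is refused whole. "grip" is the opening, from 0 (shut) to 1 (fully open), set as the call begins (left out, the last holds). The fingers move at their own pace and stop on an object; "grip_force" is the grip in N (left out, the last holds). Time passes only in rows, so rows that repeat a pose let the fingers close. It gives the time, the measured TCP pose, the force, the opening and the grip force at its end, in the units of the state.
- ctrl.observe(): the state, without advancing time (a new reading comes with each control period).
- ctrl.read_camera(name): name is "scene" or "side" or "wrist"; returns (picture, depth): 384x512x3 uint8, red, green, blue; 384x512 float32, m along the optical axis (not along the pixel's ray), 0 where there is no reading.
- ctrl.camera_params(name): a dict with "fov_y" (degrees; the focal length in pixels is half the picture's height over the tangent of half this angle, whatever the lens; pixels are square), "cx", "cy" (the principal point, pixels), "origin" and "orientation" of the camera in the world. Camera axes: x right, y up, looking along -z (the intrinsics and any distortion apply to the point x, -y, -z); pixel columns grow to the right and rows downward; lengths in m; the calibration is good to about 2 mm. A picture is of the moment at which its call begins: read the wrist's pose just before it. camera_params takes no time and is no camera call; for the wrist camera it gives the pose at the moment of the call.
- ctrl.hand_in(): hands the job in; it is judged then, once.
The state is a dict: "t": time; "qpos": joint angles; "qvel": joint speeds; "joint_torque": joint torques, N m; "eef_pos": TCP position; "ee_rot": TCP orientation; "force": force on the tool from outside, world axes, zero at the start; "moment": the same for the moment, N m; "grip_width": opening from 0.0 (shut) to 1.0 (fully open); "finger_force": force on a finger pad.
Only numpy, scipy, OpenCV 4.12 (cv2) and the standard library are available. Lean on these libraries where they do the work, as an engineer would, in place of code of your own. Each camera call takes 0.05 s, during which the arm holds its last target. There are 200 camera calls.

## Working session

There is one attempt and no reset: what is moved stays moved. The work goes in short steps, Python scripts to look and compute and a tool call to move; the robot and the scene stay as the last step left them, time stands still between calls to the robot, and variables do not carry over. Pictures are saved under pics/ and viewed, at most 10 in all, crops included, and the job is handed in when it is done.

Besides the shell and the picture viewer there is one more tool, called after "Request:" as name([rows], argument=value, ...), one row to a line, values as JSON. carry_out: Moves the arm, as the interface text tells. Its arguments: {"type":"object","properties":{"rows":{"type":"array","items":{"type":"array","items":{"type":"array","items":{"type":"number"}}}},"grip":{"type":"number"},"grip_force":{"type":"number"}},"required":["rows"]}

```bash
mkdir -p pics; ls; cat > h.py <<'E'
import numpy as np, cv2
from station import ctrl
from scipy.spatial.transform import Rotation as R
def cam(name):
    p=ctrl.camera_params(name); im,d=ctrl.read_camera(name); return p,im,d
def rot(o):
    o=np.array(o,float)
    if o.shape==(3,3): return o
    if o.size==4: return R.from_quat(o).as_matrix()
    return R.from_rotvec(o).as_matrix()
def cloud(p,d):
    h,w=d.shape; f=h/2/np.tan(np.radians(p['fov_y'])/2)
    v,u=np.mgrid[:h,:w].astype(float)
    P=np.stack([(u-p['cx'])/f*d,-(v-p['cy'])/f*d,-d],-1)
    W=P@rot(p['orientation']).T+np.array(p['origin']); W[d<=0]=np.nan
    return W
E
python3 - <<'E'
from h import *
s=ctrl.observe(); print(s, ctrl.hold_point_z)
ims=[]
for n in ("scene","side"):
    p,im,d=cam(n); print(n,p)
    np.savez(f"{n}.npz",W=cloud(p,d),im=im)
    cv2.imwrite(f"pics/{n}0.png",cv2.resize(im[...,::-1],(800,600),interpolation=cv2.INTER_CUBIC))
E
```

```text
pics
{'t': 0.0, 'qpos': array([ 1.32651736,  0.50832478, -0.23751567,  1.5010907 ,  0.12571762,
        1.14889992, -0.15478449]), 'qvel': array([ 0.00064389,  0.00052018, -0.00035599,  0.00023356,  0.00129495,
        0.00132359, -0.00128874]), 'joint_torque': array([ 5.65698247e-04, -6.20580053e+01, -2.18682893e+00, -2.49651861e+01,
        1.26033108e-02,  1.21077246e-02,  9.31953718e-05]), 'eef_pos': array([ 0.21391005, -0.58667492,  0.19355206]), 'ee_rot': array([-3.09199227e+00, -5.46381942e-01,  5.51926969e-04]), 'force': array([-0.29320344,  0.8310346 ,  0.05302288]), 'moment': array([-0.00982859,  0.0362294 , -0.01433993]), 'finger_force': 0.0, 'grip_width': 0.9994968459541066} 0.0187
scene {'fov_y': 57.4677650764761, 'cx': 261.1754097541612, 'cy': 192.7844595675179, 'origin': array([-0.08135839,  0.64123205,  1.10719242]), 'orientation': array([ 0.37706543, -0.9189258 , -2.23775871])}
side {'fov_y': 50.82711117195899, 'cx': 253.83175605435926, 'cy': 191.05025902136424, 'origin': array([0.2449133 , 1.08420329, 0.98114165]), 'orientation': array([ 0.19418762, -1.35945669, -2.56225904])}
```

View pics/scene0.png

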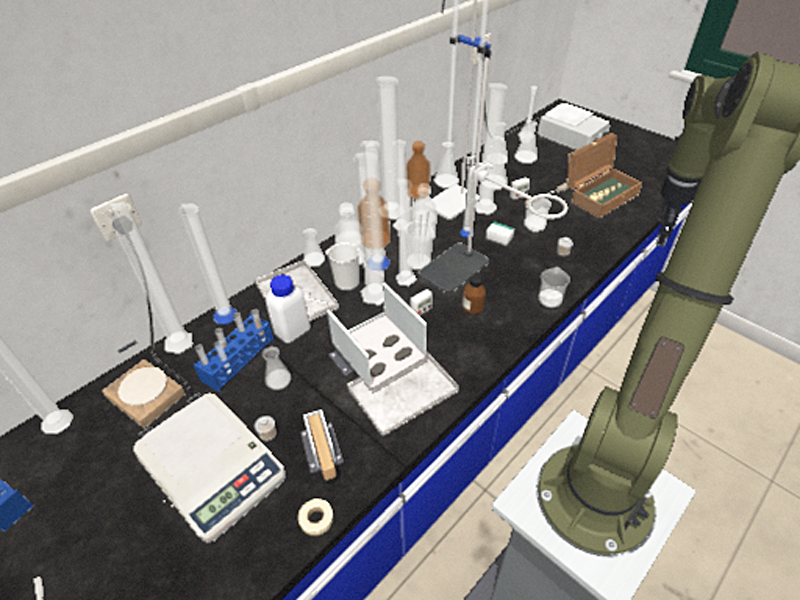

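View pics/side0.png

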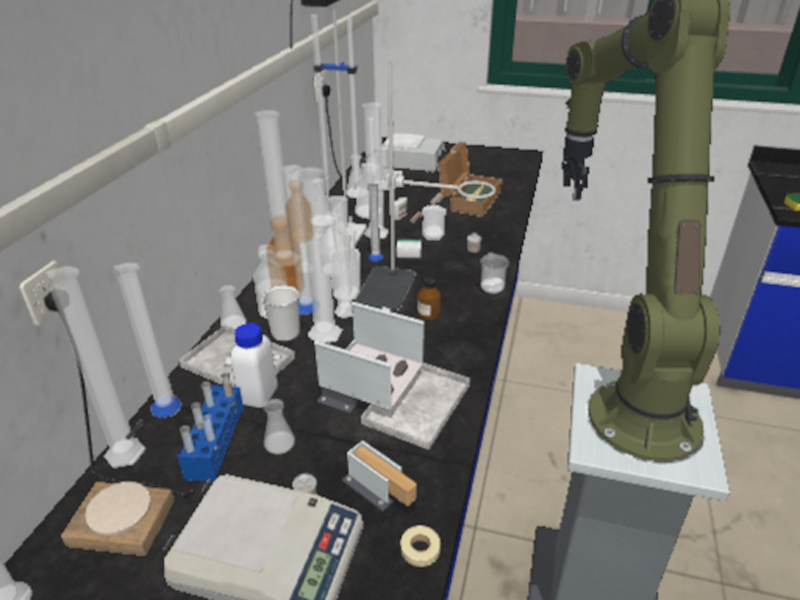

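The scene picture (800x600) shows the rack with the scraper at (320,445), the stand at (380,345), the pan at (400,395), the tape at (315,516), the flask at (277,370) and the balance at (210,465). I'll build a top-down map from the depth next.

```bash
python3 - <<'E'
from h import *
# ortho map: x up (0.2..1.0), y left (0.65..-0.45) 
S=720; 
img=np.zeros((600,800,3),np.uint8); zb=np.full((600,800),-9.)
for n in("scene","side"):
    z=np.load(n+".npz"); W=z['W'];im=z['im']
    big=lambda a:cv2.resize(a,None,fx=3,fy=3,interpolation=cv2.INTER_NEAREST)
    W=W.reshape(-1,3);c=im.reshape(-1,3)
    ok=np.isfinite(W).all(1)&(W[:,2]>-.02)&(W[:,2]<.26)
    W=W[ok];c=c[ok]
    o=np.argsort(W[:,2])
    for w,cc in zip(W[o],c[o]):
        r=int(600-(w[0]-.2)*S);k=int((.65-w[1])*S)
        if 1<=r<599 and 1<=k<799:
            m=zb[r-1:r+2,k-1:k+2]<w[2]+1e-9
            img[r-1:r+2,k-1:k+2][m]=cc[::-1]; zb[r-1:r+2,k-1:k+2][m]=w[2]
for i in range(3,11):
    x=i/10; r=int(600-(x-.2)*S); cv2.line(img,(0,r),(800,r),(0,255,255) ,1); cv2.putText(img,f"{x}",(0,r),0,.4,(0,255,0))
for i in range(-4,7):
    y=i/10;k=int((.65-y)*S); cv2.line(img,(k,0),(k,600),(0,255,255),1); cv2.putText(img,f"{y}",(k,595),0,.4,(0,255,0))
cv2.imwrite("pics/map.png",img)
# numbers
W=np.load("scene.npz")['W'];im=np.load("scene.npz")['im'].astype(int)
z=W[...,2];print("bench z",np.nanmedian(z[(abs(z)<.02)]))
# scraper top (z ~70mm): wood coloured
wood=(im[...,0]-im[...,2]>50)&(abs(z-.07)<.008)&(W[...,1]>.15)
P=W[wood][:,:2].astype(np.float32);print("wood",len(P),cv2.minAreaRect(P),W[wood].mean(0),z[wood].mean())
for nm in("scene","side"):
    W=np.load(nm+".npz")['W'];im=np.load(nm+".npz")['im'].astype(int);z=W[...,2]
    roi=(W[...,0]>.3)&(W[...,0]<.8)&(W[...,1]>-.2)&(W[...,1]<.25)
    g=roi&(abs(z-.155)<.007);P=W[g]
    print(nm,"rim",len(P))
    n,l=cv2.connectedComponents(g.astype(np.uint8))
    for i in range(1,n):
        Q=W[l==i]
        if len(Q)>15: print(len(Q),Q.min(0).round(3),Q.max(0).round(3), cv2.fitLine(Q[:,:2].astype(np.float32),2,0,.01,.01).ravel().round(3))
    pl=roi&(abs(z-.045)<.01)
    print("plate",pl.sum(),np.nanpercentile(W[pl],[2,98],axis=0).round(3).tolist())
E
```

```text
bench z 0.0015447378576648463
wood 296 ((0.6547831296920776, 0.3281371593475342), (0.1966436505317688, 0.44302016496658325), 60.370948791503906) [0.48453959 0.33950528 0.07050461] 0.0705046104411895
scene rim 221
31 [ 0.744 -0.123  0.149] [ 0.782 -0.082  0.162] [ 0.639  0.769  0.757 -0.098]
96 [ 0.492 -0.051  0.148] [ 0.667 -0.012  0.162] [ 0.981 -0.192  0.577 -0.029]
91 [0.523 0.109 0.148] [0.7   0.148 0.162] [ 0.982 -0.186  0.603  0.131]
plate 1327 [[0.502, -0.137, 0.036], [0.751, 0.136, 0.054]]
side rim 345
42 [ 0.75  -0.123  0.148] [ 0.798 -0.081  0.162] [ 0.902  0.432  0.768 -0.094]
140 [ 0.497 -0.046  0.148] [ 0.671 -0.008  0.161] [ 0.983 -0.184  0.579 -0.027]
157 [0.525 0.11  0.148] [0.702 0.15  0.162] [ 0.983 -0.182  0.611  0.131]
plate 914 [[0.505, -0.098, 0.036], [0.773, 0.144, 0.054]]
```

View pics/map.png

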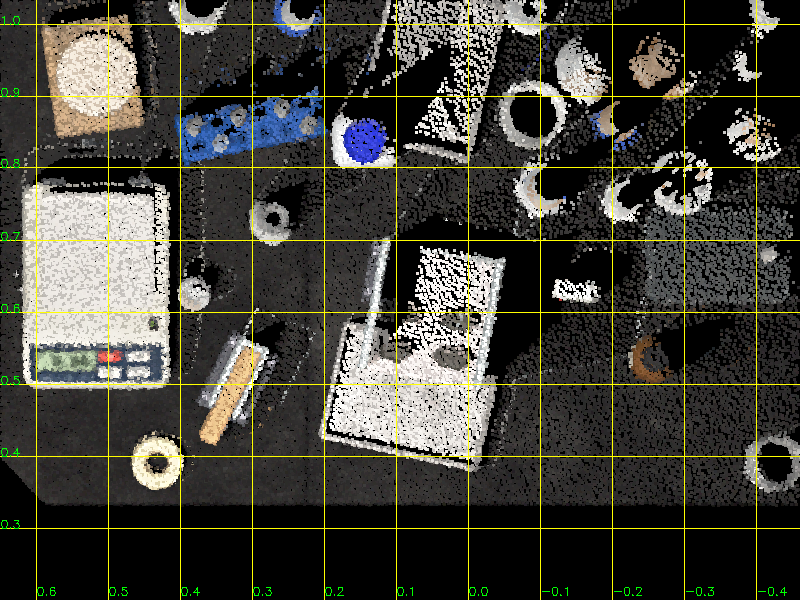

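The map puts the stand near (0.60,0.05) with yaw about -10.6°, the scraper's near end at (0.43,0.37), the amber bottle at (0.54,-0.24), and the ring near (0.45,-0.41). The bench around (0.44,-0.14) is free. Next I'll refine the scraper pose.

```bash
python3 - <<'E'
from h import *
for nm in("scene","side"):
    W=np.load(nm+".npz")['W'];im=np.load(nm+".npz")['im'].astype(int);z=W[...,2]
    roi=(W[...,0]>.35)&(W[...,0]<.62)&(W[...,1]>.22)&(W[...,1]<.42)
    wood=roi&(im[...,0]-im[...,2]>50)&(abs(z-.07)<.006)
    P=W[wood][:,:2].astype(np.float32);rc=cv2.minAreaRect(P);print(nm,"wood",len(P),rc,P.mean(0),z[wood].mean())
    print(cv2.boxPoints(rc).round(3).tolist())
    # pan walls
    roi=(W[...,0]>.33)&(W[...,0]<.56)&(W[...,1]>-.08)&(W[...,1]<.25)&(z>.016)&(z<.03)
    P=W[roi][:,:2].astype(np.float32);rc=cv2.minAreaRect(P);print("pan",len(P),rc,cv2.boxPoints(rc).round(3).tolist())
    # ring
    roi=(W[...,0]>.3)&(W[...,0]<.75)&(W[...,1]>-.6)&(W[...,1]<-.2)&(abs(z-.3)<.02)
    Q=W[roi];print("ring",len(Q),np.percentile(Q,[2,98],axis=0).round(3).tolist())
    c=np.array([.598,.050]);a=np.radians(-10.6);u=np.array([np.cos(a),np.sin(a)]);v=np.array([-u[1],u[0]])
    X=(W[...,:2]-c)@u;Y=(W[...,:2]-c)@v
    ch=(abs(X)<.088)&(abs(Y)<.075)&(z>.036)&(z<.07)&(im.sum(-1)<330)
    n,l=cv2.connectedComponents(ch.astype(np.uint8))
    for i in range(1,n):
        m=l==i
        if m.sum()>15: print("chip",m.sum(),X[m].min().round(3),X[m].max().round(3),Y[m].min().round(3),Y[m].max().round(3),z[m].max().round(3))
E
```

```text
scene wood 277 ((0.4818791151046753, 0.33072522282600403), (0.0245905090123415, 0.1391732096672058), 63.520172119140625) [0.4792692  0.33215898] 0.07082081315247785
[[0.414000004529953, 0.35100001096725464], [0.5389999747276306, 0.289000004529953], [0.550000011920929, 0.3109999895095825], [0.42500001192092896, 0.37299999594688416]]
pan 145 ((0.46665406227111816, 0.08219857513904572), (0.22132402658462524, 0.1338929831981659), 77.65504455566406) [[0.3779999911785126, -0.012000000104308128], [0.5080000162124634, -0.03999999910593033], [0.5559999942779541, 0.17599999904632568], [0.42500001192092896, 0.20499999821186066]]
ring 363 [[0.406, -0.47, 0.284], [0.744, -0.203, 0.319]]
chip 33 -0.016 0.005 -0.054 -0.015 0.054
chip 39 -0.069 -0.048 -0.058 -0.016 0.055
chip 43 -0.076 -0.047 0.024 0.06 0.056
side wood 331 ((0.4842225909233093, 0.3287506699562073), (0.028549034148454666, 0.1392686665058136), 62.599735260009766) [0.48211476 0.3322401 ] 0.06897199711159495
[[0.41600000858306885, 0.3479999899864197], [0.5389999747276306, 0.2840000092983246], [0.5529999732971191, 0.3089999854564667], [0.42899999022483826, 0.37299999594688416]]
pan 149 ((0.46877601742744446, 0.08255314826965332), (0.22478458285331726, 0.13187599182128906), 77.05854034423828) [[0.3790000081062317, -0.012000000104308128], [0.5080000162124634, -0.041999999433755875], [0.5580000281333923, 0.1770000010728836], [0.4300000071525574, 0.2070000022649765]]
ring 334 [[0.413, -0.467, 0.284], [0.747, -0.203, 0.317]]
chip 54 -0.066 -0.042 -0.063 -0.017 0.052
```

Request:
carry_out([
  [[2,-1,0,-7],[4,-3,0,-14],[6,-5,0,-21],[7,-8,0,-28],[7,-11,0,-35],[7,-14,0,-42],[7,-17,0,-49],[7,-20,0,-56],[7,-23,0,-63],[7,-26,0,-70]],
])

```text
t: 0.93
eef_pos: [0.1901, -0.3173, 0.194]
ee_rot: [-2.213, -2.228, 0.0]
force: [0.1, 0.0, 0.5]
grip_width: 0.999
finger_force: 0.0
```

Request:
carry_out([
  [[3,2.0,0.5,0],[6.5,4,1,-5],[10,6,1,-10],[13.5,8,1,-15],[17,10,1,-20],[20.5,12,1,-25],[24,14,1,-30],[27.5,16,1,-35],[31,18,1,-40],[34.5,20,1,-45],[38,21,1,-50],[41.5,22,1,-55]],
])

```text
t: 1.93
eef_pos: [0.411, 0.0981, 0.1842]
ee_rot: [-0.938, -2.998, -0.001]
force: [0.7, -0.2, -0.7]
grip_width: 0.999
finger_force: 0.0
```

Request:
carry_out([
  [[2,4,-0.5,-1],[4,7.5,-1,-3],[6,11,-1,-5],[8,15,-1,-7],[10,18.5,-1,-8],[12.2,22.5,-1,-8],[12.2,22.5,-1,-8],[12.2,22.5,-1,-8]],
])

```text
t: 2.6
eef_pos: [0.4379, 0.3543, 0.1939]
ee_rot: [-0.724, -3.055, -0.002]
force: [-0.1, -0.1, -0.8]
grip_width: 0.999
finger_force: 0.0
```

```bash
cat > w.py <<'E'
from h import *
import sys
s=ctrl.observe();p,im,d=cam("wrist");W=cloud(p,d)
x=rot(s['ee_rot']);print(s['eef_pos'].round(4),"toolx deg",np.degrees(np.arctan2(x[1,0],x[0,0])).round(2),"tilt",np.degrees(np.arccos(-x[2,2])).round(2))
np.savez("wrist.npz",W=W,im=im)
cv2.imwrite(f"pics/{sys.argv[1]}.png",im[...,::-1])
E
python3 w.py w1; python3 - <<'E'
from h import *
z=np.load("wrist.npz");W=z['W'];im=z['im'].astype(int);h=W[...,2]
wood=(im[...,0]-im[...,2]>50)&(abs(h-.07)<.008)
P=W[wood][:,:2].astype(np.float32);rc=cv2.minAreaRect(P);print(len(P),rc,cv2.boxPoints(rc).round(4).tolist(),np.median(h[wood]))
E
```

```text
[0.4379 0.3543 0.1939] toolx deg 153.34 tilt 0.15
2573 ((0.5231932401657104, 0.4047290086746216), (0.19725099205970764, 0.13939553499221802), 63.402164459228516) [[0.41670000553131104, 0.34769999980926514], [0.5414000153541565, 0.28529998660087585], [0.6297000050544739, 0.4616999924182892], [0.5049999952316284, 0.5241000056266785]] 0.0700643289027999
```

View pics/w1.png

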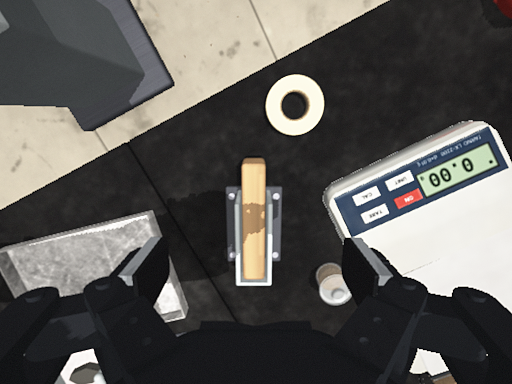

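The wrist picture shows the scraper centred at column 254, rows 157-280, lying along the tool's x axis. It sits midway between the fingers, and there is room around it to go down.

Request:
carry_out([
  [[-0.5,-0.2,2,0],[-0.5,-0.2,5,0],[-0.5,-0.2,8,0],[-0.5,-0.2,11,0],[-0.5,-0.2,13.5,0],[-0.5,-0.2,15.2,0],[-0.5,-0.2,16,0],[-0.5,-0.2,16,0],[-0.5,-0.2,16,0]],
])

```text
t: 3.4
eef_pos: [0.4435, 0.3456, 0.0349]
ee_rot: [0.734, 3.054, -0.0]
force: [0.2, 0.3, -0.4]
grip_width: 1.006
finger_force: 0.0
```

Request:
carry_out([
  [[0,0,0,0],[0,0,0,0],[0,0,0,0],[0,0,0,0],[0,0,0,0],[0,0,0,0],[0,0,0,0],[0,0,0,0],[0,0,0,0],[0,0,0,0]],
], grip=0, grip_force=70)

```text
t: 4.23
eef_pos: [0.443, 0.3466, 0.0344]
ee_rot: [-0.732, -3.055, 0.0]
force: [-0.7, 0.0, 0.5]
grip_width: -0.003
finger_force: 0.0
```

```bash
python3 - <<'E'
from h import *
a=[]
for n in("scene","wrist"):
    p,im,d=cam(n); np.savez(n+"1.npz",W=cloud(p,d),im=im)
    a.append(im)
s=cv2.resize(a[0][230:345,120:270],(520,399),interpolation=cv2.INTER_CUBIC)
w=cv2.resize(a[1][:, 120:400],(280,399))
cv2.imwrite("pics/c2.png",np.hstack([s,w])[...,::-1])
E
```

```text
(no output)
```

View pics/c2.png

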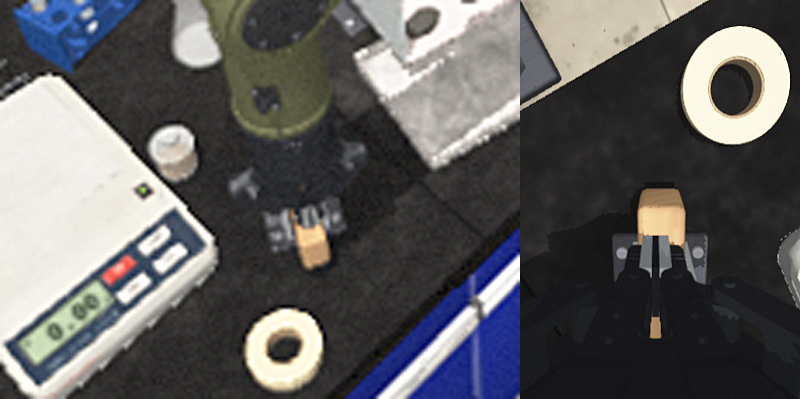

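```bash
python3 - <<'E'
from h import *
print(ctrl.observe())
z=np.load("wrist1.npz");W=z['W'];im=z['im'].astype(int)
f=384/399
for (c,r) in[(660,195),(660,215),(660,230),(655,245),(648,260),(664,260),(655,300),(655,328),(618,255),(700,245),(600,150)]:
    v=int(r*f);u=int(120+(c-520)); print((c,r),W[v,u].round(3),im[v,u])
E
```

```text
{'t': 4.3333, 'qpos': array([-0.1884025 ,  0.71486667, -0.85120146,  1.86129416,  0.68794881,
        0.88893346, -0.27729865]), 'qvel': array([ 0.00045264,  0.00030746, -0.00029296, -0.00100661,  0.00052872,
        0.0008743 , -0.00148181]), 'joint_torque': array([-3.09073337e-03, -5.94131076e+01, -1.21676034e+01, -1.65656251e+01,
        1.05991034e-02,  2.01442977e-03,  1.87065266e-04]), 'eef_pos': array([0.4430195 , 0.34651809, 0.03437282]), 'ee_rot': array([-7.32229394e-01, -3.05504357e+00,  4.80150808e-06]), 'force': array([-0.35186108,  0.58504448, -0.41318551]), 'moment': array([-0.001042  ,  0.01319653, -0.0107781 ]), 'finger_force': 0.0, 'grip_width': 0.004065827867952519}
(660, 195) [0.422 0.359 0.048] [145 114  81]
(660, 215) [0.426 0.357 0.071] [242 210 155]
(660, 230) [0.433 0.353 0.071] [242 211 157]
(655, 245) [0.433 0.35  0.087] [21 21 23]
(648, 260) [0.431 0.348 0.103] [111 114 116]
(664, 260) [0.434 0.354 0.103] [108 111 113]
(655, 300) [0.445 0.344 0.108] [30 31 33]
(655, 328) [0.485 0.324 0.07 ] [173 136  98]
(618, 255) [0.457 0.306 0.011] [153 151 159]
(700, 245) [0.48  0.365 0.008] [62 63 69]
(600, 150) [0.384 0.33  0.   ] [41 39 38]
```

```bash
python3 - <<'E'
from h import *
z=np.load("wrist1.npz");W=z['W']
for r in (215,225,232,240,250,260): print(r,[(round(float(W[int(r*.962),u,2]),3)) for u in range(225,295,5)])
p,im,d=cam("side"); Ws=cloud(p,d)
m=(abs(Ws[...,0]-.443)<.08)&(abs(Ws[...,1]-.35)<.08)&(Ws[...,2]<.2)&(Ws[...,2]>.0)
v,u=np.where(m);print(v.min(),v.max(),u.min(),u.max())
c=im[v.min()-20:v.max()+20,u.min()-20:u.max()+20]
cv2.imwrite("pics/c3.png",cv2.resize(c,None,fx=6,fy=6,interpolation=cv2.INTER_CUBIC)[:600,:800,::-1])
E
```

```text
215 [0.001, 0.001, 0.0, 0.069, 0.07, 0.07, 0.07, 0.071, 0.07, 0.071, 0.071, 0.07, 0.067, -0.0]
225 [-0.001, 0.001, 0.001, 0.069, 0.07, 0.07, 0.071, 0.071, 0.069, 0.07, 0.069, 0.071, 0.067, 0.0]
232 [-0.0, -0.0, 0.0, 0.068, 0.071, 0.07, 0.07, 0.07, 0.07, 0.07, 0.07, 0.071, 0.067, 0.001]
240 [0.008, 0.009, 0.008, 0.069, 0.08, 0.082, 0.082, 0.081, 0.081, 0.071, 0.07, 0.071, 0.007, 0.008]
250 [0.012, 0.084, 0.085, 0.085, 0.093, 0.092, 0.092, 0.094, 0.093, 0.093, 0.084, 0.084, 0.024, 0.007]
260 [0.009, 0.094, 0.096, 0.103, 0.103, 0.103, 0.103, 0.103, 0.103, 0.104, 0.095, 0.095, 0.095, 0.039]
272 351 223 289
```

View pics/c3.png

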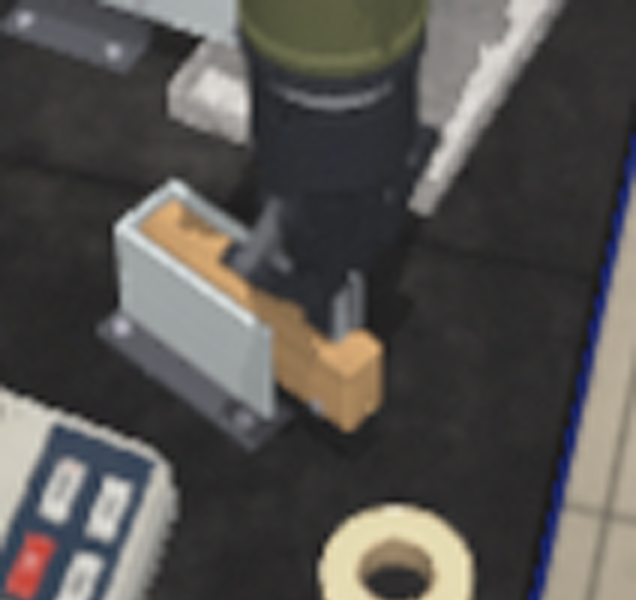

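The side crop shows the fingers closed above the scraper's top, not around it, so the real fingertips are higher than the reported TCP. I'll measure where they end from the side and scene clouds.

```bash
python3 - <<'E'
from h import *
for n in("side","scene"):
    p,im,d=cam(n);W=cloud(p,d);im=im.astype(int)
    q=W-np.array([.443,.3466,0]);a=np.radians(153.3);tx=q[...,0]*np.cos(a)+q[...,1]*np.sin(a);ty=q[...,0]*np.sin(a)-q[...,1]*np.cos(a)
    m=(abs(tx)<.016)&(abs(ty)<.03)&(W[...,2]>.05)&(W[...,2]<.14)&(abs(im[...,0]-im[...,2])<25)
    v,u=np.where(m)
    for r in np.unique(v): 
        k=m[r]; print(n,r,k.sum(),W[r][k,2].min().round(3),W[r][k,2].max().round(3),"ty",ty[r][k].min().round(3),ty[r][k].max().round(3),"tx",tx[r][k].min().round(3),tx[r][k].max().round(3))
E
```

```text
side 287 1 0.135 0.135 ty -0.027 -0.027 tx 0.009 0.009
side 288 2 0.13 0.132 ty -0.029 -0.026 tx 0.01 0.01
side 289 1 0.129 0.129 ty -0.026 -0.026 tx 0.01 0.01
side 290 4 0.123 0.139 ty -0.029 -0.012 tx 0.01 0.014
side 291 6 0.121 0.14 ty -0.027 -0.003 tx 0.01 0.015
side 292 7 0.118 0.137 ty -0.025 0.014 tx -0.014 0.014
side 293 6 0.126 0.137 ty -0.011 0.016 tx -0.012 0.012
side 294 10 0.12 0.139 ty -0.012 0.016 tx -0.013 0.014
side 295 10 0.117 0.137 ty -0.012 0.015 tx -0.011 0.014
side 296 14 0.113 0.139 ty -0.012 0.021 tx -0.008 0.014
side 297 13 0.114 0.134 ty -0.007 0.024 tx -0.004 0.013
side 298 10 0.108 0.13 ty -0.006 0.023 tx 0.001 0.011
side 299 9 0.103 0.132 ty -0.007 0.026 tx 0.005 0.014
side 300 9 0.101 0.129 ty -0.006 0.027 tx 0.007 0.013
side 301 9 0.097 0.127 ty -0.005 0.028 tx 0.005 0.011
side 302 9 0.094 0.123 ty -0.005 0.027 tx 0.004 0.012
side 303 9 0.088 0.118 ty -0.006 0.028 tx 0.002 0.01
side 304 9 0.082 0.1 ty -0.007 0.015 tx -0.005 0.01
side 305 9 0.08 0.094 ty -0.006 0.014 tx -0.004 0.01
side 306 8 0.075 0.087 ty -0.006 0.013 tx -0.001 0.01
side 307 5 0.079 0
[... 333 characters left out ...]
138 ty -0.029 -0.021 tx 0.005 0.015
scene 284 7 0.113 0.13 ty -0.029 0.027 tx -0.007 0.013
scene 285 11 0.113 0.136 ty -0.028 0.028 tx -0.006 0.013
scene 286 14 0.113 0.13 ty -0.025 0.029 tx -0.002 0.014
scene 287 10 0.11 0.131 ty -0.012 0.027 tx 0.002 0.015
scene 288 13 0.108 0.136 ty -0.011 0.027 tx 0.005 0.013
scene 289 15 0.099 0.133 ty -0.014 0.028 tx 0.006 0.013
scene 290 13 0.093 0.126 ty -0.013 0.029 tx 0.007 0.016
scene 291 11 0.087 0.126 ty -0.013 0.03 tx 0.007 0.016
scene 292 9 0.081 0.097 ty -0.012 0.012 tx 0.007 0.012
scene 293 7 0.072 0.091 ty -0.005 0.013 tx -0.003 0.014
scene 294 6 0.079 0.086 ty -0.004 0.011 tx 0.006 0.014
scene 295 3 0.072 0.082 ty -0.01 0.006 tx 0.01 0.013
```

Request:
carry_out([
  [[0,0,-0.5,0],[0.3,0.2,-0.5,0],[0.3,0.2,-0.5,0],[0.3,0.2,-0.5,0],[0.3,0.2,-0.5,0],[0.3,0.2,-0.5,0],[0.3,0.2,0.5,0],[0.3,0.2,1.5,0],[0.3,0.2,2.2,0],[0.3,0.2,2.6,0],[0.3,0.2,2.6,0],[0.3,0.2,2.6,0]],
], grip=1)

```text
t: 5.48
eef_pos: [0.441, 0.3496, 0.0079]
ee_rot: [-0.732, -3.054, 0.001]
force: [-0.1, 0.5, 0.8]
grip_width: 0.998
finger_force: 0.0
```

Request:
carry_out([
  [[0,0,0,0],[0,0,0,0],[0,0,0,0],[0,0,0,0],[0,0,0,0],[0,0,0,0],[0,0,0,0],[0,0,0,0]],
], grip=0, grip_force=40)

```text
t: 6.15
eef_pos: [0.4415, 0.3498, 0.0087]
ee_rot: [0.732, 3.055, 0.001]
force: [0.2, -0.9, 3.6]
grip_width: 0.295
finger_force: 43.9
```

```bash
python3 - <<'E'
from h import *
p,im,d=cam("side");np.savez("side2.npz",W=cloud(p,d),im=im)
p2,im2,d2=cam("wrist");np.savez("wrist2.npz",W=cloud(p2,d2),im=im2)
a=cv2.resize(im[255:370,205:310],None,fx=4,fy=4,interpolation=cv2.INTER_CUBIC)[:460]
b=cv2.resize(im2[:,90:390],(360,460))
cv2.imwrite("pics/c4.png",np.hstack([a,b])[...,::-1])
E
```

```text
(no output)
```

View pics/c4.png

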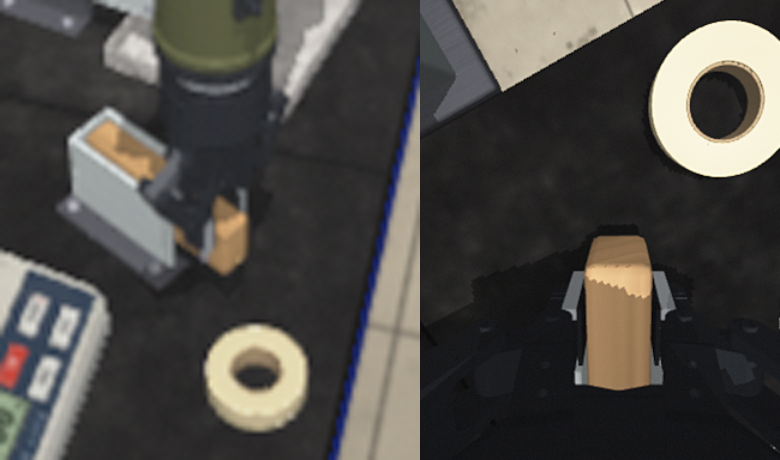

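The fingers now hold the wood at about 25 mm opening, with the tips roughly 20 mm below its top. I'll regrip 1.2 cm deeper for a firmer hold and then lift.

Request:
carry_out([
  [[0,0,0,0],[0,0,0,0],[0,0,0,0],[0,0,0,0],[0,0,0.5,0],[0,0,1,0],[0,0,1.2,0],[0,0,1.2,0],[0,0,1.2,0]],
], grip=0.6)

```text
t: 7.0
eef_pos: [0.441, 0.3496, -0.0039]
ee_rot: [-0.732, -3.055, 0.001]
force: [0.5, -0.0, 0.5]
grip_width: 0.6
finger_force: 0.0
```

Request:
carry_out([
  [[0,0,0,0],[0,0,0,0],[0,0,0,0],[0,0,0,0],[0,0,0,0],[0,0,0,0],[0,0,0,0]],
], grip=0, grip_force=90)

```text
t: 7.58
eef_pos: [0.4414, 0.3499, -0.0033]
ee_rot: [0.732, 3.055, 0.001]
force: [-0.3, -0.0, 4.7]
grip_width: 0.287
finger_force: 88.1
```

Request:
carry_out([
  [[0,0,-0.5,0],[0,0,-1.5,0],[0,0,-2.5,0],[0,0,-4,0],[0,0,-6,0],[0,0,-8,0],[0,0,-10,0],[0,0,-12.5,0],[0,0,-15,0],[0,0,-17,0],[0,0,-17,0],[0,0,-17,0]],
])

```text
t: 8.58
eef_pos: [0.4415, 0.35, 0.1679]
ee_rot: [0.732, 3.053, 0.003]
force: [0.1, -0.9, -3.0]
grip_width: 0.298
finger_force: 88.3
```

```bash
cat > sc.py <<'E'
from h import *
s=ctrl.observe();x=rot(s['ee_rot']);a=np.arctan2(x[1,0],x[0,0])
print(s['eef_pos'].round(4),"toolx",np.degrees(a).round(2))
for n in("side","scene","wrist"):
    p,im,d=cam(n);W=cloud(p,d);np.savez(n+"_s.npz",W=W,im=im);im=im.astype(int)
    q=W-s['eef_pos']; m=(np.linalg.norm(q[...,:2],axis=-1)<.16)&(abs(q[...,2])<.15)&(im[...,0]-im[...,2]>45)&(im[...,0]>90)
    P=W[m]
    if len(P)<20: print(n,len(P));continue
    q=P-s['eef_pos'];tx=q[:,0]*np.cos(a)+q[:,1]*np.sin(a);ty=q[:,0]*np.sin(a)-q[:,1]*np.cos(a)
    print(n,len(P),"z",np.percentile(P[:,2],[1,50,99]).round(4),"tx",np.percentile(tx,[1,99]).round(4),"ty",np.percentile(ty,[1,99]).round(4))
    # top edge slope along tx
    b=np.round(tx/.02); print([(round(k*.02,2),round(float(np.percentile(P[b==k,2],95)),4)) for k in np.unique(b) if (b==k).sum()>8])
E
python3 sc.py
```

```text
[0.4415 0.35   0.1679] toolx 153.04
side 553 z [0.018  0.2239 0.2536] tx [-0.116   0.1092] ty [-0.0112  0.0775]
[(np.float64(-0.12), 0.2422), (np.float64(-0.1), 0.2423), (np.float64(-0.08), 0.2424), (np.float64(-0.06), 0.2424), (np.float64(-0.04), 0.2121), (np.float64(-0.02), 0.2928), (np.float64(0.0), 0.2532), (np.float64(0.02), 0.2411), (np.float64(0.06), 0.0203), (np.float64(0.08), 0.0212), (np.float64(0.1), 0.0214)]
scene 188 z [0.0183 0.2369 0.2444] tx [-0.014   0.1143] ty [-0.0123  0.0687]
[(np.float64(-0.02), 0.2429), (np.float64(-0.0), 0.2432), (np.float64(0.02), 0.2428), (np.float64(0.06), 0.0215), (np.float64(0.08), 0.0209)]
wrist 6886 z [0.1999 0.239  0.2407] tx [-0.0207  0.0215] ty [-0.0148  0.0103]
[(np.float64(-0.02), 0.2402), (np.float64(0.0), 0.2403), (np.float64(0.02), 0.24), (np.float64(0.06), 0.0194), (np.float64(0.08), 0.0191), (np.float64(0.1), 0.019)]
```

Lift is level: the wood top reads 0.242 at both ends, so the scraper's underside is at the reported z + 0.0115. Next I'll carry it to the free bench area.

Request:
carry_out([
  [[-0.5,-1,-1,3],[-2,-4,-1.5,9],[-4,-7.5,-1.5,15],[-6,-11,-1.5,22],[-8,-15,-1.5,29],[-10,-18.5,-1.5,36],[-12,-22,-1.5,43],[-14,-26,-1.5,50],[-16,-29.5,-1.5,57],[-17.8,-33,-1.5,63],[-19.5,-36.5,-1.5,69],[-20.75,-39.15,-1.5,73.6]],
])

```text
t: 9.73
eef_pos: [0.4473, -0.0975, 0.1812]
ee_rot: [-2.427, -1.994, 0.002]
force: [-1.0, 0.9, -1.4]
grip_width: 0.294
finger_force: 88.7
```

Request:
carry_out([
  [[0,0,0,0],[0,0,0,0],[0,0,3,0],[0,0,6,0],[0,0,9,0],[0,0,12,0],[0,0,14.5,0],[0,0,16.5,0],[0,0,17,0],[0,0,17,0],[0,0,17,0]],
])

```text
t: 10.65
eef_pos: [0.4492, -0.0924, 0.012]
ee_rot: [-2.415, -2.009, -0.001]
force: [0.3, 0.5, -1.3]
grip_width: 0.291
finger_force: 88.6
```

```bash
python3 sc.py
```

```text
[ 0.4492 -0.0924  0.012 ] toolx 79.52
side 105 z [0.0444 0.0772 0.0869] tx [-0.0772  0.0259] ty [-0.0123  0.0123]
[(np.float64(-0.02), 0.0854), (np.float64(0.0), 0.0871), (np.float64(0.02), 0.0855)]
scene 190 z [-0.0008  0.0839  0.1486] tx [-0.1151  0.0218] ty [-0.0521  0.0415]
[(np.float64(-0.12), 0.0874), (np.float64(-0.1), 0.0897), (np.float64(-0.08), 0.0885), (np.float64(-0.06), 0.0891), (np.float64(-0.0), 0.1504), (np.float64(0.02), 0.0861)]
wrist 6809 z [0.0497 0.0858 0.0875] tx [-0.0225  0.0195] ty [-0.0121  0.0123]
[(np.float64(-0.02), 0.087), (np.float64(0.0), 0.0871), (np.float64(0.02), 0.0866)]
```

Request:
carry_out([
  [[0,0,0.8,0],[0,0,1.6,0],[0,0,2.1,0],[0,0,2.3,0],[0,0,2.35,0],[0,0,2.35,0],[0,0,2.35,0]],
])

```text
t: 11.38
eef_pos: [0.4484, -0.0936, -0.0114]
ee_rot: [2.416, 2.007, -0.001]
force: [-5.3, -0.7, 19.2]
grip_width: 0.292
finger_force: 91.6
```

Request:
carry_out([
  [[0,0,0,0],[0,0,0,0],[0,0,0,0],[0,0,0,0],[0,0,0,0],[0,0,0,0],[0,0,-0.1,0],[0,0,-0.1,0],[0,0,-0.1,0],[0,0,-0.1,0]],
], grip=0.65)

```text
t: 12.22
eef_pos: [0.4487, -0.0934, -0.0111]
ee_rot: [2.416, 2.008, 0.0]
force: [0.9, -0.5, -0.4]
grip_width: 0.651
finger_force: 0.0
```

```bash
python3 sc.py
```

```text
[ 0.4487 -0.0934 -0.0111] toolx 79.44
side 140 z [0.0235 0.0542 0.0783] tx [-0.1184  0.0247] ty [-0.0172  0.1036]
[(np.float64(-0.02), 0.0627), (np.float64(0.0), 0.0663), (np.float64(0.02), 0.0624)]
scene 200 z [0.0026 0.058  0.0687] tx [-0.116   0.0212] ty [-0.0185  0.032 ]
[(np.float64(-0.12), 0.0632), (np.float64(-0.1), 0.0655), (np.float64(-0.08), 0.0649), (np.float64(-0.06), 0.0656), (np.float64(-0.0), 0.0667), (np.float64(0.02), 0.0645)]
wrist 6819 z [0.0259 0.0618 0.0636] tx [-0.022   0.0199] ty [-0.013   0.0116]
[(np.float64(-0.02), 0.063), (np.float64(0.0), 0.0632), (np.float64(0.02), 0.0628)]
```

Request:
carry_out([
  [[-0.5,0,0,0],[-1.5,0,0,0],[-2.5,0,0,0],[-3.5,0,0,0],[-4.4,0,0,0],[-4.75,0,0,0],[-4.75,0,0,0],[-4.75,0,0,0]],
])

```text
t: 13.03
eef_pos: [0.44, -0.1403, -0.0111]
ee_rot: [-2.417, -2.006, -0.0]
force: [0.3, -0.6, -0.3]
grip_width: 0.652
finger_force: 0.0
```

Request:
carry_out([
  [[0,0,0,0],[0,0,0,0],[0,0,0,0],[0,0,0,0],[0,0,0,0],[0,0,0,0],[0,0,0,0]],
], grip=0, grip_force=100)

```text
t: 13.62
eef_pos: [0.4402, -0.1396, -0.0108]
ee_rot: [2.415, 2.009, 0.001]
force: [-1.5, 0.6, 5.7]
grip_width: 0.29
finger_force: 98.2
```

Request:
carry_out([
  [[0,0,-1,0],[0,0,-3,0],[0,0,-6,0],[0,0,-9,0],[0,0,-12,0],[0,0,-15,0],[0,0,-18,0],[0,0,-21,0],[0,0,-22,0],[0,0,-22,0]],
])

```text
t: 14.45
eef_pos: [0.4413, -0.1402, 0.2109]
ee_rot: [2.413, 2.005, 0.003]
force: [-0.6, -0.9, -1.7]
grip_width: 0.289
finger_force: 98.3
```

```bash
python3 sc.py; python3 - <<'E'
from h import *
c=np.array([.597,.050]);a=np.radians(-10.6);u=np.array([np.cos(a),np.sin(a)]);v=np.array([-u[1],u[0]])
ims=[]
for n in("scene","side"):
    z=np.load(n+"_s.npz");W=z['W'];im=z['im'].astype(int)
    X=(W[...,:2]-c)@u;Y=(W[...,:2]-c)@v;h=W[...,2]
    for s in(1,-1):
        g=(abs(Y-s*.081)<.012)&(abs(X)<.11)&(abs(h-.157)<.008)
        P=np.c_[X[g],Y[g]].astype(np.float32)
        L=cv2.fitLine(P,2,0,.01,.01).ravel();print(n,s,len(P),"Y0",round(float(L[3]-L[1]/L[0]*L[2]),4),"deg",np.degrees(np.arctan(L[1]/L[0])).round(2),"X",P[:,0].min(),P[:,0].max())
E
```

```text
[ 0.4413 -0.1402  0.2109] toolx 79.43
side 297 z [0.0626 0.2642 0.286 ] tx [-0.1066  0.0706] ty [-0.0125  0.1307]
[(np.float64(-0.1), 0.0861), (np.float64(-0.08), 0.0857), (np.float64(-0.02), 0.2854), (np.float64(0.0), 0.2848), (np.float64(0.02), 0.2861), (np.float64(0.04), 0.2849), (np.float64(0.06), 0.2834)]
scene 274 z [0.0629 0.269  0.2854] tx [-0.1107  0.0683] ty [-0.018   0.0941]
[(np.float64(-0.1), 0.0781), (np.float64(-0.08), 0.2637), (np.float64(-0.06), 0.2824), (np.float64(0.0), 0.3033), (np.float64(0.02), 0.2844), (np.float64(0.04), 0.2845), (np.float64(0.06), 0.2842)]
wrist 14215 z [0.0707 0.2807 0.2823] tx [-0.1024  0.065 ] ty [-0.0148  0.1231]
[(np.float64(-0.12), 0.0819), (np.float64(-0.1), 0.0867), (np.float64(-0.08), 0.0857), (np.float64(-0.02), 0.2817), (np.float64(0.0), 0.2819), (np.float64(0.02), 0.2818), (np.float64(0.04), 0.2818), (np.float64(0.06), 0.2818)]
scene 1 96 Y0 0.0806 deg -0.04 X -0.09080859 0.08815663
scene -1 95 Y0 -0.0816 deg -0.3 X -0.09031655 0.09103332
side 1 148 Y0 0.0823 deg -0.07 X -0.08685957 0.09068986
side -1 125 Y0 -0.0795 deg -0.23 X -0.08855798 0.092917345
```

Request:
carry_out([
  [[1,1,0,0],[4,3.5,0,0],[7,6,0,0],[10,8.5,0,0],[13,11,0,0],[16,13.5,0,0],[18.5,16,0,0],[20.5,17.7,0,0],[21.5,18.3,0,0.2],[21.5,18.3,0,0.2],[21.5,18.3,0,0.2],[21.5,18.3,0,0.2]],
])

```text
t: 15.6
eef_pos: [0.6582, 0.0364, 0.2077]
ee_rot: [-2.42, -2.002, 0.004]
force: [-0.7, -0.1, -1.1]
grip_width: 0.293
finger_force: 98.4
```

```bash
cat > st.py <<'E'
from h import *
C=np.array([.5975,.0505]);a=np.radians(-10.75);u=np.array([np.cos(a),np.sin(a)]);v=np.array([-u[1],u[0]])
s=ctrl.observe();x=rot(s['ee_rot']);t=np.degrees(np.arctan2(x[1,0],x[0,0]))
q=s['eef_pos'][:2]-C;print("TCP in stand",(q@u).round(4),(q@v).round(4),"z",s['eef_pos'][2].round(4),"toolx",t.round(2),"F",s['force'].round(1),"grip",s['grip_width'].round(3),s['finger_force'])
E
cat > ch.py <<'E'
from st import *
for n in("scene","side","wrist"):
    p,im,d=cam(n);W=cloud(p,d);np.savez(n+"_s.npz",W=W,im=im);im=im.astype(int)
    X=(W[...,:2]-C)@u;Y=(W[...,:2]-C)@v;h=W[...,2]
    m=(im[...,0]-im[...,2]>45)&(im[...,0]>90)&(abs(X-q@u)<.02)&(abs(Y-q@v)<.1)&(abs(h-s['eef_pos'][2]-.06)<.06)
    if m.sum()>10: print(n,"wood",m.sum(),"X",np.percentile(X[m],[2,98]).round(4),"Y",np.percentile(Y[m],[.5,99.5]).round(4),"ztop",np.percentile(h[m],97).round(4))
    m=(abs(X)<.2)&(abs(Y)<.1)&(h>.0)&(h<.075)&(im.sum(-1)<330)&(im.max(-1)-im.min(-1)<25)
    k,l,st,ce=cv2.connectedComponentsWithStats(m.astype(np.uint8))
    for i in range(1,k):
        g=l==i
        if st[i,4]>15: print(n,"dark",st[i,4],"X",X[g].min().round(3),X[g].max().round(3),"Y",Y[g].min().round(3),Y[g].max().round(3),"z",np.percentile(h[g],[5,95]).round(3))
E
python3 ch.py
```

```text
Traceback (most recent call last):
  File "ch.py", line 1, in <module>
    from st import *
  File "st.py", line 4, in <module>
    q=s['eef_pos'][:2]-C;print("TCP in stand",(q@u).round(4),(q@v).round(4),"z",s['eef_pos'][2].round(4),"toolx",t.round(2),"F",s['force'].round(1),"grip",s['grip_width'].round(3),s['finger_force'])
                                                                                                                                                           ^^^^^^^^^^^^^^^^^^^^^
AttributeError: 'float' object has no attribute 'round'
```

```bash
sed -i "s/s\['grip_width'\].round(3)/round(float(s['grip_width']),3)/" st.py; python3 ch.py
```

```text
TCP in stand 0.0622 -0.0026 z 0.2077 toolx 79.2 F [-0.7 -0.1 -1.1] grip 0.293 98.42494368553162
scene wood 305 X [0.0454 0.0691] Y [-0.07   0.065] ztop 0.2837
scene dark 185 X 0.13 0.2 Y -0.097 0.013 z [0.    0.006]
scene dark 224 X -0.022 0.199 Y 0.044 0.1 z [0.    0.015]
scene dark 35 X -0.018 0.004 Y -0.055 -0.015 z [0.046 0.054]
scene dark 38 X -0.069 -0.048 Y -0.06 -0.016 z [0.044 0.053]
scene dark 16 X -0.016 -0.001 Y 0.015 0.036 z [0.042 0.053]
scene dark 37 X -0.074 -0.05 Y 0.023 0.061 z [0.044 0.054]
side wood 248 X [0.0495 0.0733] Y [-0.0623  0.068 ] ztop 0.2819
side dark 50 X -0.064 -0.041 Y -0.063 -0.016 z [0.045 0.051]
side dark 17 X 0.164 0.197 Y -0.004 0.023 z [0.    0.002]
side dark 31 X 0.16 0.198 Y 0.065 0.1 z [0.    0.005]
side dark 37 X 0.123 0.16 Y 0.05 0.096 z [0.    0.003]
side dark 242 X -0.005 0.129 Y 0.049 0.1 z [0.001 0.029]
side dark 20 X -0.021 -0.001 Y 0.054 0.089 z [0.    0.006]
wrist wood 13152 X [0.0502 0.0742] Y [-0.0251  0.0629] ztop 0.2827
wrist dark 1071 X -0.199 -0.191 Y -0.072 0.1 z [0.005 0.021]
wrist dark 41 X -0.036 -0.024 Y 0.093 0.099 z [0.    0.018]
wrist dark 26 X -0.024 -0.01 Y 0.096 0.099 z [0.    0.002]
wrist dark 247 X -0.008 0.093 Y 0.095 0.099 z [0.    0.006]
wrist dark 6340 X 0.02 0.2 Y -0.1 0.099 z [0.    0.002]
wrist dark 82 X -0.063 0.018 Y 0.076 0.076 z [0.065 0.074]
wrist dark 437 X -0.015 0.016 Y 0.011 0.061 z [0.044 0.051]
wrist dark 604 X -0.071 -0.042 Y 0.011 0.059 z [0.044 0.051]
wrist dark 740 X -0.065 -0.039 Y -0.068 -0.015 z [0.045 0.051]
wrist dark 679 X -0.014 0.014 Y -0.063 -0.016 z [0.045 0.051]
wrist dark 117 X -0.199 -0.195 Y -0.1 -0.069 z [0.006 0.021]
```

All four chips are located: X -0.07 to 0.016, within |Y| ≤ 0.068. The scraper is behind them and nearly centred between the guards, so I'll lower it.

Request:
carry_out([
  [[0.2,0,1,0],[0.2,0,2.5,0],[0.2,0,4,0],[0.2,0,6,0],[0.2,0,8,0],[0.2,0,10,0],[0.2,0,12,0],[0.2,0,14,0],[0.2,0,15.5,0],[0.2,0,16.5,0],[0.2,0,17,0],[0.2,0,17,0]],
])

```text
t: 16.75
eef_pos: [0.659, 0.0393, 0.0378]
ee_rot: [-2.419, -2.002, 0.002]
force: [0.4, 0.1, -1.8]
grip_width: 0.292
finger_force: 98.4
```

Request:
carry_out([
  [[0,0,0.3,0],[0,0,0.5,0],[0,0,0.7,0],[0,0,0.7,0],[0,0,0.7,0],[0,0,0.7,0]],
])

```text
t: 17.25
eef_pos: [0.6599, 0.0398, 0.0322]
ee_rot: [2.42, 2.003, 0.001]
force: [0.2, -0.5, -2.0]
grip_width: 0.291
finger_force: 98.4
```

```bash
python3 ch.py
```

```text
TCP in stand 0.0633 0.0011 z 0.0322 toolx 79.24 F [ 0.2 -0.5 -2. ] grip 0.291 98.4247899055481
scene wood 186 X [0.046  0.0716] Y [-0.0681  0.0524] ztop 0.1085
scene dark 51 X 0.163 0.199 Y -0.034 0.013 z [0.    0.006]
scene dark 212 X -0.022 0.198 Y 0.039 0.1 z [0.    0.014]
scene dark 46 X 0.05 0.056 Y -0.07 0.033 z [0.044 0.06 ]
scene dark 34 X -0.016 0.005 Y -0.056 -0.015 z [0.044 0.053]
scene dark 36 X -0.071 -0.047 Y -0.06 -0.016 z [0.044 0.052]
scene dark 38 X -0.073 -0.051 Y 0.021 0.058 z [0.042 0.054]
side wood 29 X [0.0514 0.0752] Y [-0.0609  0.0188] ztop 0.1072
side dark 17 X 0.051 0.058 Y -0.073 -0.037 z [0.042 0.07 ]
side dark 50 X -0.065 -0.041 Y -0.061 -0.016 z [0.044 0.052]
side dark 105 X 0.087 0.199 Y -0.001 0.087 z [0.    0.004]
side dark 236 X -0.016 0.108 Y 0.055 0.1 z [0.001 0.03 ]
wrist wood 13074 X [0.0506 0.0745] Y [-0.0212  0.0667] ztop 0.1062
wrist dark 19374 X -0.074 0.2 Y -0.079 0.1 z [0.   0.05]
wrist dark 67 X 0.086 0.086 Y 0.047 0.075 z [0.042 0.048]
wrist dark 3489 X -0.014 0.017 Y 0.009 0.061 z [0.044 0.051]
wrist dark 3861 X -0.072 -0.041 Y 0.01 0.059 z [0.043 0.051]
wrist dark 29 X 0.086 0.086 Y 0.029 0.045 z [0.042 0.046]
wrist dark 24 X 0.086 0.086 Y 0.013 0.027 z [0.043 0.046]
wrist dark 22 X 0.086 0.086 Y -0.001 0.012 z [0.042 0.048]
wrist dark 2237 X -0.066 -0.038 Y -0.058 -0.015 z [0.043 0.051]
wrist dark 662 X -0.013 0.014 Y -0.033 -0.015 z [0.042 0.051]
wrist dark 27 X 0.086 0.087 Y -0.067 -0.056 z [0.044 0.05 ]
wrist dark 18 X 0.166 0.172 Y -0.1 -0.095 z [0.    0.001]
```

Request:
carry_out([
  [[0,0,0.2,0],[0,0,0.35,0],[0,0,0.35,0],[0,0,0.35,0],[0,0,0.35,0]],
])

```text
t: 17.82
eef_pos: [0.6599, 0.0397, 0.0293]
ee_rot: [2.42, 2.003, 0.001]
force: [-1.5, -0.1, 6.6]
grip_width: 0.296
finger_force: 99.2
```

Request:
carry_out([
  [[0,-0.3,0,0],[0,-1,0,0],[0,-1.8,0,0],[0,-2.6,0,0],[0,-3.4,0,0],[0,-4.2,0,0],[0,-5,0,0],[0,-5.8,0,0],[0,-6.6,0,0],[0,-7.4,0,0],[0,-8.0,0,0],[0,-8,0,0]],
])

```text
t: 18.82
eef_pos: [0.5802, 0.0552, 0.0292]
ee_rot: [2.419, 2.004, 0.001]
force: [0.2, -0.1, 10.0]
grip_width: 0.291
finger_force: 99.8
```

```bash
python3 ch.py | grep -v "scene dark.*X 0.[01]"; python3 -c "
import numpy as np,cv2
a=np.load('wrist_s.npz')['im'];b=np.load('scene_s.npz')['im'][160:300,200:320]
cv2.imwrite('pics/c5.png',np.hstack([cv2.resize(a,(440,330)),cv2.resize(b,(283,330),interpolation=cv2.INTER_CUBIC)])[...,::-1])"
```

```text
TCP in stand -0.0178 0.0014 z 0.0292 toolx 79.28 F [ 0.2 -0.1 10. ] grip 0.291 99.84463691711426
scene wood 177 X [-0.0349 -0.0102] Y [-0.0655  0.0522] ztop 0.1065
scene dark 212 X -0.023 0.2 Y 0.041 0.099 z [0.    0.013]
scene dark 188 X -0.09 -0.025 Y -0.065 0.061 z [0.042 0.055]
side wood 32 X [-0.0298 -0.0064] Y [-0.0644  0.0097] ztop 0.1036
side dark 112 X 0.091 0.196 Y -0.038 0.082 z [0.    0.004]
side dark 118 X -0.081 -0.019 Y -0.084 -0.016 z [0.043 0.052]
side dark 32 X -0.085 -0.067 Y 0.018 0.057 z [0.044 0.052]
side dark 251 X -0.018 0.109 Y 0.054 0.1 z [0.001 0.029]
wrist wood 12567 X [-0.0302 -0.0069] Y [-0.0208  0.0667] ztop 0.1034
wrist dark 14273 X -0.116 0.195 Y -0.1 0.081 z [0.    0.063]
wrist dark 18 X -0.194 -0.192 Y 0.063 0.069 z [0.001 0.003]
wrist dark 3525 X -0.2 -0.193 Y -0.1 0.063 z [0.004 0.021]
wrist dark 18 X -0.194 -0.192 Y 0.052 0.061 z [0.    0.002]
wrist dark 5990 X -0.107 -0.037 Y 0.003 0.061 z [0.044 0.051]
wrist dark 16 X -0.042 -0.034 Y -0.004 0.012 z [0.064 0.075]
wrist dark 22 X -0.002 0.001 Y 0.011 0.012 z [0.071 0.075]
wrist dark 17 X -0.042 -0.039 Y 0.007 0.008 z [0.073 0.075]
wrist dark 17 X 0.003 0.006 Y 0.007 0.008 z [0.072 0.075]
wrist dark 593 X -0.082 -0.06 Y -0.029 -0.015 z [0.041 0.05 ]
wrist dark 20 X -0.197 -0.194 Y -0.071 -0.058 z [0.001 0.003]
wrist dark 101 X -0.041 -0.037 Y -0.062 -0.05 z [0.049 0.051]
wrist dark 30 X 0.065 0.079 Y -0.08 -0.062 z [0.039 0.041]
wrist dark 125 X -0.089 -0.08 Y -0.083 -0.081 z [0.046 0.061]
wrist dark 163 X 0.044 0.06 Y -0.084 -0.081 z [0.047 0.069]
```

View pics/c5.png

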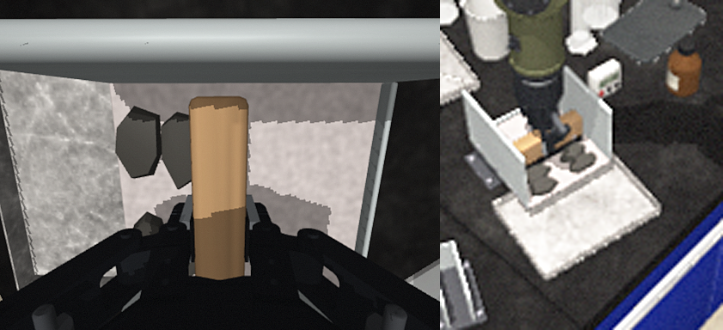

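The wiping works: the chips gather ahead of the lip, and the left pair reaches the plate's front edge (picture columns 115-190). I'll continue over the edge.

Request:
carry_out([
  [[0,-0.4,0,0],[0,-0.9,0,0],[0,-1.4,0,0],[0,-1.9,0,0],[0,-2.4,0,0],[0,-2.9,0,0],[0,-3.4,0,0],[0,-3.9,0,0],[0,-4.4,0,0],[0,-4.9,0,0],[0,-5.4,0,0],[0,-5.9,0,0]],
])

```text
t: 19.97
eef_pos: [0.524, 0.0659, 0.0292]
ee_rot: [2.419, 2.002, 0.004]
force: [5.8, -0.2, 6.5]
grip_width: 0.296
finger_force: 99.4
```

Request:
carry_out([
  [[0,-0.5,0,0],[0,-0.9,0,0],[0,-1.3,0,0],[0,-1.7,0,0],[0,-2.1,0,0],[0,-2.5,-0.1,0],[0,-2.9,-0.1,0],[0,-3.2,-0.1,0],[0,-3.2,-0.1,0],[0,-3.2,-0.1,0]],
])

```text
t: 20.8
eef_pos: [0.4908, 0.0715, 0.0291]
ee_rot: [-2.419, -2.003, 0.002]
force: [0.3, -0.1, -2.3]
grip_width: 0.289
finger_force: 98.4
```

```bash
python3 ch.py | grep -v "scene dark.*X 0.[01]"|grep -v "side dark.*X 0"; python3 -c "
import numpy as np,cv2
a=np.load('wrist_s.npz')['im'];b=np.load('scene_s.npz')['im'][160:300,200:320]
cv2.imwrite('pics/c6.png',np.hstack([cv2.resize(a,(440,330)),cv2.resize(b,(283,330),interpolation=cv2.INTER_CUBIC)])[...,::-1])"
```

```text
TCP in stand -0.1088 0.0008 z 0.0291 toolx 79.26 F [ 0.3 -0.1 -2.3] grip 0.289 98.4288489818573
scene wood 261 X [-0.1253 -0.101 ] Y [-0.0686  0.069 ] ztop 0.1051
scene dark 186 X -0.0 0.199 Y 0.039 0.1 z [0.    0.017]
scene dark 194 X -0.141 -0.071 Y -0.085 0.068 z [0.003 0.053]
scene dark 24 X -0.023 0.01 Y 0.073 0.1 z [0.    0.005]
scene dark 41 X -0.167 -0.142 Y -0.066 -0.02 z [0.008 0.016]
side wood 231 X [-0.1205 -0.096 ] Y [-0.0626  0.0711] ztop 0.104
side dark 255 X -0.138 -0.077 Y -0.085 0.071 z [0.003 0.053]
side dark 60 X -0.162 -0.136 Y -0.069 -0.019 z [0.008 0.015]
side dark 288 X -0.03 0.144 Y 0.052 0.1 z [0.    0.029]
wrist wood 12772 X [-0.1204 -0.097 ] Y [-0.0211  0.0663] ztop 0.1033
wrist dark 2578 X -0.198 -0.193 Y -0.051 0.1 z [0.005 0.022]
wrist dark 21 X -0.193 -0.191 Y 0.087 0.094 z [0.001 0.003]
wrist dark 45 X -0.194 -0.191 Y 0.071 0.086 z [0.001 0.003]
wrist dark 1099 X -0.09 0.033 Y 0.075 0.079 z [0.04  0.074]
wrist dark 16 X -0.194 -0.192 Y 0.062 0.069 z [0.001 0.003]
wrist dark 519 X -0.141 -0.131 Y 0.022 0.064 z [0.012 0.014]
wrist dark 16 X -0.194 -0.192 Y 0.053 0.059 z [0.001 0.004]
wrist dark 16 X -0.194 -0.192 Y 0.036 0.042 z [0.001 0.003]
wrist dark 586 X -0.168 -0.124 Y -0.053 0.011 z [0.002 0.072]
wrist dark 22 X -0.092 -0.089 Y 0.01 0.011 z [0.07  0.075]
wrist dark 17 X -0.088 -0.084 Y 0.006 0.007 z [0.073 0.075]
wrist dark 31 X -0.025 -0.011 Y -0.082 -0.062 z [0.04  0.041]
wrist dark 193 X 0.052 0.068 Y -0.083 -0.08 z [0.042 0.052]
wrist dark 164 X -0.046 -0.031 Y -0.083 -0.081 z [0.047 0.069]
```

View pics/c6.png

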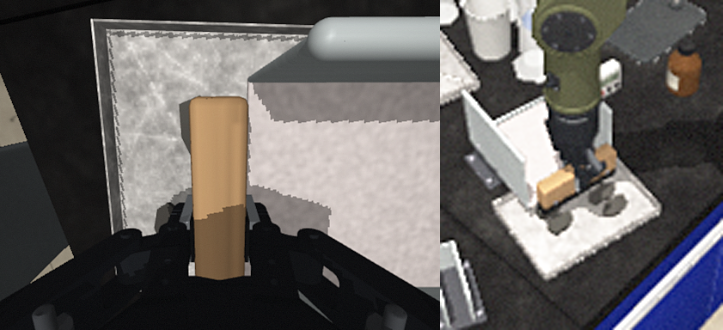

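The plate is clear in the wrist view, and the scene crop shows chips lying in the pan at (558,222), (608,205) and (615,190). I'll lift and check all four.

Request:
carry_out([
  [[0,0,-1,0],[0,0,-3,0],[0,0,-6,0],[0,0,-9,0],[0,0,-12,0],[0,0,-15,0],[0,0,-17,0],[-1.5,0,-18,0],[-5,0,-18,0],[-9,0,-18,0],[-13,0,-18,0],[-13,0,-18,0]],
])

```text
t: 21.95
eef_pos: [0.4652, -0.0652, 0.2093]
ee_rot: [2.429, 1.989, -0.008]
force: [0.1, -1.2, -2.0]
grip_width: 0.296
finger_force: 98.5
```

```bash
python3 ch.py | grep -E "TCP|dark.*X -0.(0[2-9]|1)"; python3 -c "
import numpy as np,cv2
a=np.load('side_s.npz')['im'][180:300,190:310];b=np.load('scene_s.npz')['im'][180:300,200:320]
cv2.imwrite('pics/c7.png',np.hstack([cv2.resize(x,(400,400),interpolation=cv2.INTER_CUBIC) for x in(a,b)])[...,::-1])"
```

```text
TCP in stand -0.1084 -0.1383 z 0.2093 toolx 78.63 F [ 0.1 -1.2 -2. ] grip 0.296 98.45234155654907
scene dark 211 X -0.022 0.2 Y 0.039 0.1 z [0.    0.014]
scene dark 76 X -0.165 -0.109 Y -0.066 -0.017 z [0.007 0.016]
scene dark 90 X -0.142 -0.078 Y 0.018 0.068 z [0.007 0.017]
side dark 57 X -0.129 -0.105 Y -0.071 -0.019 z [0.007 0.014]
side dark 59 X -0.164 -0.136 Y -0.069 -0.02 z [0.008 0.014]
side dark 67 X -0.102 -0.076 Y 0.011 0.063 z [0.005 0.014]
side dark 67 X -0.137 -0.111 Y 0.016 0.066 z [0.006 0.014]
wrist dark 365 X -0.199 -0.194 Y -0.099 0.06 z [0.009 0.022]
wrist dark 108 X -0.104 -0.09 Y 0.013 0.053 z [0.003 0.011]
```

View pics/c7.png

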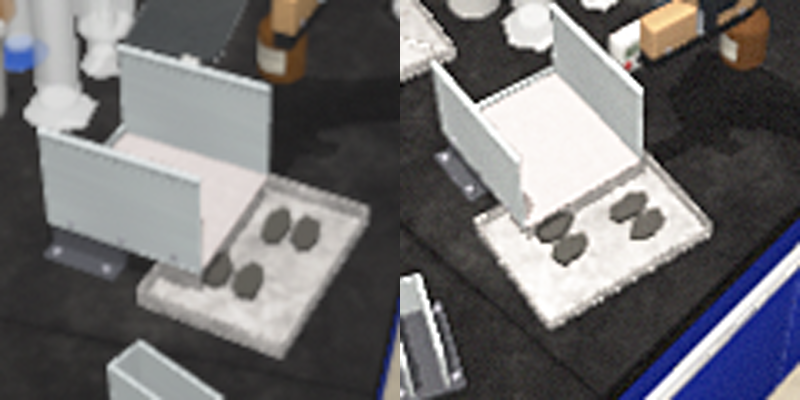

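All four chips lie flat in the pan, two pairs in the side view at (290,228) and (235,275), and the plate is empty. I'll set the scraper down at the free spot.

Request:
carry_out([
  [[-1,-0.2,0,0],[-4,-0.5,0,0],[-7,-0.8,1,0],[-8.8,-0.8,3,0],[-8.8,-0.8,6,0],[-8.8,-0.8,9,0],[-8.8,-0.8,12,0],[-8.8,-0.8,15,0],[-8.8,-0.8,18,0],[-8.8,-0.8,20,0],[-8.8,-0.8,20,0],[-8.8,-0.8,20,0]],
])

```text
t: 23.1
eef_pos: [0.4429, -0.1399, 0.0092]
ee_rot: [-2.416, -2.005, 0.001]
force: [-0.4, -0.5, -1.5]
grip_width: 0.289
finger_force: 98.3
```

```bash
python3 sc.py
```

```text
[ 0.4429 -0.1399  0.0092] toolx 79.39
side 262 z [0.014  0.0742 0.0886] tx [-0.0959  0.07  ] ty [-0.0115  0.1303]
[(np.float64(-0.1), 0.0887), (np.float64(-0.08), 0.0859), (np.float64(-0.0), 0.0854), (np.float64(0.02), 0.0839), (np.float64(0.04), 0.0828), (np.float64(0.06), 0.0829)]
scene 196 z [0.0026 0.0798 0.0875] tx [-0.0685  0.0687] ty [-0.0165  0.0586]
[(np.float64(-0.06), 0.0858), (np.float64(0.02), 0.0851), (np.float64(0.04), 0.0865), (np.float64(0.06), 0.0863)]
wrist 13368 z [0.0797 0.0836 0.0852] tx [-0.0221  0.0648] ty [-0.0119  0.0133]
[(np.float64(-0.08), 0.025), (np.float64(-0.02), 0.0846), (np.float64(0.0), 0.0848), (np.float64(0.02), 0.0846), (np.float64(0.04), 0.0846), (np.float64(0.06), 0.0846)]
```

Request:
carry_out([
  [[0,0,0.8,0],[0,0,1.5,0],[0,0,1.9,0],[0,0,2.05,0],[0,0,2.1,0],[0,0,2.1,0],[0,0,2.1,0]],
])

```text
t: 23.83
eef_pos: [0.4429, -0.1413, -0.0109]
ee_rot: [2.419, 2.003, -0.001]
force: [-3.4, -0.7, 14.1]
grip_width: 0.29
finger_force: 100.5
```

Request:
carry_out([
  [[0,0,0,0],[0,0,0,0],[0,0,0,0],[0,0,0,0],[0,0,0,0],[0,0,0,0],[0,0,0,0],[0,0,0,0]],
], grip=0.65)

```text
t: 24.5
eef_pos: [0.4431, -0.141, -0.0117]
ee_rot: [-2.42, -2.003, 0.0]
force: [-0.1, -0.2, -0.3]
grip_width: 0.647
finger_force: 0.0
```

Request:
carry_out([
  [[0,0,-1,0],[0,0,-3,0],[0,0,-6,0],[0,0,-9,0],[0,0,-12,0],[0,0,-15,0],[0,0,-15,0],[0,0,-15,0],[0,0,-15,0]],
])

```text
t: 25.25
eef_pos: [0.4426, -0.1413, 0.138]
ee_rot: [-2.42, -2.003, 0.001]
force: [0.2, 0.6, -0.4]
grip_width: 0.654
finger_force: 0.0
```

```bash
python3 sc.py; python3 ch.py | grep -E "TCP|dark.*X -0.(0[2-9]|1)"
```

```text
[ 0.4426 -0.1413  0.138 ] toolx 79.22
side 411 z [0.0043 0.0595 0.0864] tx [-0.1158  0.0706] ty [-0.0115  0.1313]
[(np.float64(-0.1), 0.0863), (np.float64(-0.08), 0.0854), (np.float64(-0.06), 0.0638), (np.float64(-0.04), 0.0634), (np.float64(-0.02), 0.0641), (np.float64(-0.0), 0.0637), (np.float64(0.02), 0.0646), (np.float64(0.04), 0.064), (np.float64(0.06), 0.0624)]
scene 452 z [0.0022 0.0587 0.0872] tx [-0.1008  0.0683] ty [-0.0172  0.1072]
[(np.float64(-0.1), 0.0866), (np.float64(-0.08), 0.0785), (np.float64(-0.06), 0.065), (np.float64(-0.04), 0.0645), (np.float64(-0.02), 0.065), (np.float64(-0.0), 0.0659), (np.float64(0.02), 0.0666), (np.float64(0.04), 0.0661), (np.float64(0.06), 0.0648)]
wrist 4776 z [0.0001 0.0621 0.0786] tx [-0.0818  0.0648] ty [-0.0156  0.1275]
[(np.float64(-0.1), 0.0008), (np.float64(-0.08), 0.0784), (np.float64(-0.06), 0.0633), (np.float64(-0.04), 0.0632), (np.float64(-0.02), 0.0632), (np.float64(0.0), 0.0634), (np.float64(0.02), 0.0633), (np.float64(0.04), 0.0633), (np.float64(0.06), 0.0631)]
TCP in stand -0.1167 -0.217 z 0.1373 toolx 79.25 F [-0.2 -0.4 -0.8] grip 0.646 0.0
scene dark 226 X -0.021 0.2 Y 0.039 0.1 z [0.    0.015]
scene dark 86 X -0.167 -0.109 Y -0.065 -0.016 z [0.006 0.016]
scene dark 96 X -0.141 -0.079 Y 0.017 0.066 z [0.006 0.017]
side dark 61 X -0.129 -0.104 Y -0.069 -0.018 z [0.007 0.014]
side dark 59 X -0.163 -0.136 Y -0.07 -0.023 z [0.008 0.015]
side dark 248 X -0.02 0.11 Y 0.055 0.1 z [0.001 0.03 ]
side dark 66 X -0.101 -0.076 Y 0.008 0.064 z [0.003 0.014]
side dark 69 X -0.138 -0.111 Y 0.021 0.071 z [0.009 0.015]
wrist dark 3287 X -0.04 0.14 Y -0.1 -0.072 z [0.    0.015]
```

The scraper stands level and released with its top at about 63 mm, all four chips are in the pan, and the gripper is clear.

```bash
python3 -c "
from station import ctrl
print(ctrl.hand_in())"
```

```text
the job is handed in; nothing more can be done
None
```

I handed the job in at about 25 s: all four chips lie flat in the pan and the scraper stands upright and released on the open bench at about (0.44, -0.14); the hand-in returned no verdict. The first grasp closed on air because the real fingertips sit about 43 mm above the reported TCP; I allowed for that offset from then on.

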